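Fit the long sharpening stone into its sprung holder

TASK

Fit the long sharpening stone into the stone holder for the next knife: with the side of the stone push the holder's sprung curved arm back until the stone clears the low fixed edge, set it down flat on the bed against that edge, in the middle of the holder's length, and let go so that the arm presses it home. Leave the short stone where it lies.

Things in the scene. Friction and masses are not known exactly. Their poses are not given: they have to be found in the camera images.
- stone: Long sharpening stone: a block 150 x 40 x 25 mm (x, y, z), 0.3 kg, loose, flat; either end may lead. Origin: centre of underside, z up. Way in, in the holder's frame: grip its upper half 30 mm off centre on the holder's +x side (tips 12 mm above its underside clear the fixed edge); lower it, centre at y = 48 mm, to underside z = 24; push firmly to y = 10; lower to the bed; open: the arm slides it home.
- short_stone: A stone of the same stuff and section but only 90 mm long (90 x 40 x 25 mm), lying near by; not to be used, and to be left within 30 mm of where it lies. Origin: centre of its underside, x along its length, z up.
- holder: Fixed stone holder: plate 230 x 120 mm (x, y), its top the bed at z = 12. Origin: centre of underside, z up. In its frame, mm: the low fixed edge runs along x from -85 to 85, inner face at y = 40, outer at 54, top at z = 20. A seated stone's origin is at (0, 20, 12), its length along x. The taller curved arm, z 14 to 38, is on the -y side; its pivot post (22 wide, to z = 40) is at (-100, -32).
- clip_arm (a joint): Turn of the curved steel arm, rad: 0 at rest, growing as it is drawn back (to holder -y); 0.27 with a stone seated, 0.6 at most. Sprung: 3 N at its roll to start it, 6 N when seated; it does not stay open. In the holder's frame, mm: the roll (radius 6) rests at (-32, 14), its face 20 from the fixed edge; the tail behind it ends at x = -12, or about -9 when drawn back.
Not all that is in view belongs to the job. Leave any purple look-alike of the stone alone.

How it is judged:
By the outcome, as a careful person would: the job done as asked, in the order asked, and still so for the second after the job is handed in, with the robot touching nothing.
It also fails if it takes over 40 s, if anything falls off the work surface, if the arm or the gripper's body presses on something with over 40 N, if the wrist force passes 120 N, or if a joint passes its speed limit or range.

ROBOT

A 6-joint arm with a two-finger parallel gripper is mounted at the origin on the work surface. World frame = base frame: x ahead of the robot, y to its left, z up, the work surface at z = 0. Lengths are in m, angles in rad, forces in N, time in s.
With the tool pointing down it reaches from about 0.3 to 0.775 m from the base axis. Payload 14.6 kg.
Tool frame: the origin (TCP) lies at the centre of the arm's flange, where the gripper is bolted on; the fingertips stand 199 mm ahead of it and the grasp point (between the pads) lies ctrl.tcp_to_grasp ahead of it (ctrl.tcp_to_grasp is the distance from the TCP to the grasp point, in m); z points along the fingers, y is the line along which they close (so a half turn about z gives the same grasp; the last joint's range is limited). The gripper opens to 94 mm and grips with 3 to 60 N. Pads are 16 mm wide; open, the fingers measure 119 mm over their backs; the gripper's body (75 mm by 177 mm) begins 78 mm behind the grasp point.
Start: joints at [-1.351, 0.3, 1.521, -0, 1.321, -0.067], TCP at [0.156, -0.528, 0.405] pointing down, gripper open.
Joint ranges: [-3.03, 3.03], [-0.79, 2.21], [0.23, 2.52], [-1.04, 4.18], [0, 3.07], [-2.55, 2.55]. Speed limits (rad/s): [2.22, 2.22, 2.57, 3.14, 3.14, 3.14].

INTERFACE

Orientations are given as [roll, pitch, yaw] about the fixed x, y, z axes, in that order (R = Rz(yaw) Ry(pitch) Rx(roll)).
In Python, from station import ctrl gives the robot as it stands. The module is installed in compiled form; this text tells all that it offers.
- The arm moves only by the shell command python3 -m jog 'ROWS' [OPENING] [FORCE]. ROWS is JSON, a list of rows, each a list of 6 numbers: the shift along the tool's x, y, z in cm, then the turn, a rotation vector about the tool's x, y, z in rad. In form: [[tx, ty, tz, ax, ay, az], ...]. A call has 1 to 8 rows; each row is the pose to reach, as a shift and turn from the pose commanded when the call began, along the tool's axes at that moment; what a row does not reach only later rows make up. A row lasts 1/10 s, in which the tool goes at most 50 mm and 8.59 degrees, less where a joint would pass 70% of its speed; a pose out of reach is approached as far as the arm can. A call with a gripper value outside its range is refused whole. OPENING is the opening in per cent of the stroke, from 0 (shut) to 100 (fully open), set as the call begins (- or left out, the last holds). The fingers move at their own pace and stop on an object; FORCE is the grip in N (left out, the last holds). Time passes only in rows, so rows that repeat a pose let the fingers close. It gives the time, the measured TCP pose, the force, the opening and the grip force at its end, in the units of the state.
- ctrl.get_obs(): the state, without advancing time (a new reading comes with each control period).
- ctrl.camera(name): name is "scene" or "top"; returns a dict with "img" (420x560x3 uint8, blue, green, red), "intrinsics" (3x3 intrinsics, pixels), "R" (3x3) and "t" (3): a world point X has camera coordinates R X + t. Camera axes: x right, y down, z forward; pixel columns grow to the right and rows downward; lengths in m; the calibration is good to about 2 mm. A picture is of the moment at which its call begins. There is no depth.
- ctrl.hand_in(): hands the job in; it is judged then, once.
The state is a dict: "time_s": time; "qpos": joint angles; "joint_vel": joint speeds; "tau": joint torques, N m; "ee_pos": TCP position; "eef_rot": TCP orientation; "force": force on the tool from outside, world axes, zero at the start; "moment": the same for the moment, N m; "grip_width": finger opening in m; "grip_force": force on a finger pad.
Only numpy, scipy, OpenCV 4.12 (cv2) and the standard library are available. Lean on these libraries where they do the work, as an engineer would, in place of code of your own. Each camera call takes 0.05 s, during which the arm holds its last target. There are 200 camera calls.

## Working session

There is one attempt and no reset: what is moved stays moved. The work goes in short steps, Python scripts to look and compute and a shell command to move; the robot and the scene stay as the last step left them, time stands still between calls to the robot, and variables do not carry over. Pictures are saved under pics/ and viewed, at most 10 in all, crops included, and the job is handed in when it is done.

```bash
mkdir -p pics
python3 - <<'E'
from station import ctrl
import cv2
for n in("scene","top"):
    c=ctrl.camera(n); cv2.imwrite(f"pics/{n}0.png",c["img"]); print(n,c["intrinsics"],c["R"],c["t"])
o=ctrl.get_obs();print(o,ctrl.tcp_to_grasp)
E
```

```text
scene [[382.42048158   0.         272.02719819]
 [  0.         382.42048158 207.15888757]
 [  0.           0.           1.        ]] [[ 0.53716611  0.84340391 -0.01106432]
 [ 0.4918253  -0.32384763 -0.80822682]
 [-0.68524481  0.42871034 -0.58876735]] [-0.31592631 -0.12835333  1.11194379]
top [[468.76197682   0.         280.52413998]
 [  0.         468.76197682 203.23593695]
 [  0.           0.           1.        ]] [[ 2.79495033e-02 -9.99609255e-01  4.04221665e-04]
 [-9.95356330e-01 -2.78678479e-02 -9.21366299e-02]
 [ 9.21118928e-02  2.17282845e-03 -9.95746292e-01]] [0.08252231 0.46490724 0.87513249]
{'time_s': 0.1, 'qpos': array([-1.35062336e+00,  3.00386440e-01,  1.52151717e+00, -6.50913371e-06,
        1.32071011e+00, -6.66139514e-02]), 'joint_vel': array([ 0.00010114, -0.00072024, -0.00102954,  0.00020783, -0.00034482,
        0.00227336]), 'tau': array([ 3.03173416e-03, -5.32634676e+01, -3.53281689e+01,  7.09908432e-02,
        2.34965107e-02, -5.75874128e-05]), 'ee_pos': array([ 0.1555613 , -0.5275059 ,  0.40415971]), 'eef_rot': array([-3.14057344e+00, -6.16756833e-05,  2.86788503e-01]), 'force': array([-1.44217475,  0.16863112, -0.46199191]), 'moment': array([ 0.00728876, -0.04184414, -0.00316155]), 'grip_force': 0.0, 'grip_width': 0.09414655338730037} 0.1804
```

View pics/top0.png

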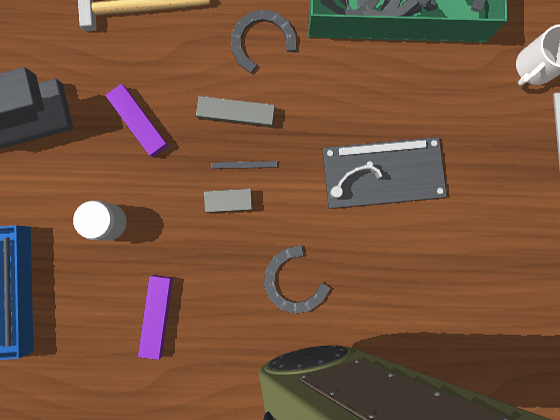

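View pics/scene0.png

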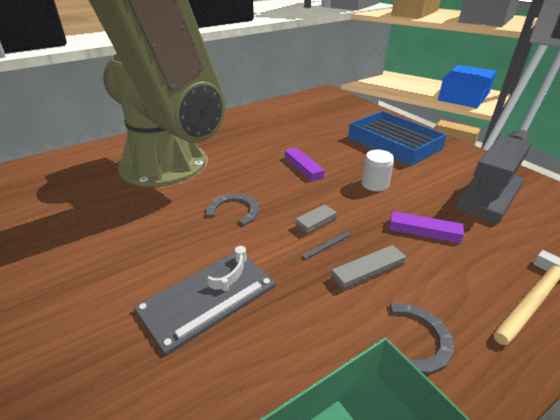

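Top view: there are two grey stones, a long one at (235,111) and a short one at (228,200), plus purple look-alikes at (136,120) and (155,318). The long grey one at (235,111) fits the description. The holder is at (385,173), with its pivot at (337,191) and its fixed edge at (383,148). I'll confirm this in one crop.

```bash
cat > h.py <<'E'
import numpy as np,cv2
from station import ctrl
def ray(c,uv,z):
    "pixels -> world points at height z"
    uv=np.atleast_2d(uv).astype(float)
    d=np.c_[uv,np.ones(len(uv))]@np.linalg.inv(c["intrinsics"]).T@c["R"]
    o=-c["R"].T@c["t"]
    return o+d*((z-o[2])/d[:,2])[:,None]
def proj(c,X):
    p=(np.atleast_2d(X)@c["R"].T+c["t"])@c["intrinsics"].T
    return p[:,:2]/p[:,2:]
def rectify(c,z,x0,x1,y0,y1,s=2000):
    "image of plane z; col=(x-x0)*s,row=(y-y0)*s"
    w=np.array([[x0,y0,z],[x1,y0,z],[x1,y1,z],[x0,y1,z]])
    H=cv2.getPerspectiveTransform(proj(c,w).astype(np.float32),((w[:,:2]-[x0,y0])*s).astype(np.float32))
    return cv2.warpPerspective(c["img"],H,(int((x1-x0)*s),int((y1-y0)*s)),flags=cv2.INTER_CUBIC)
E
python3 - <<'E'
from h import *
c=ctrl.camera("top")
im=cv2.resize(c["img"][80:220,185:460],None,fx=2.9,fy=2.9,interpolation=cv2.INTER_CUBIC)
cv2.imwrite("pics/crop1.png",im)
print(c["img"][111,235],c["img"][185,400])
for nm,uv in(("long",(235,111)),("short",(228,200))):
    m=np.zeros((422,562),np.uint8)
    cv2.floodFill(c["img"].copy(),m,uv,0,(14,)*3,(14,)*3,4|(255<<8)|cv2.FLOODFILL_MASK_ONLY|cv2.FLOODFILL_FIXED_RANGE)
    ys,xs=np.nonzero(m[1:-1,1:-1]);W=ray(c,np.c_[xs,ys],.025)[:,:2]*1000
    print(nm,len(xs),cv2.minAreaRect(W.astype(np.float32)),W.mean(0))
E
```

```text
[143 149 147] [102  97  96]
long 1447 ((641.2449951171875, 189.55816650390625), (147.8468017578125, 38.41720962524414), 84.44137573242188) [641.36336083 189.63540832]
short 890 ((465.58502197265625, 196.7811737060547), (38.09333419799805, 87.04002380371094), 4.549439430236816) [465.36284571 197.01006423]
```

View pics/crop1.png

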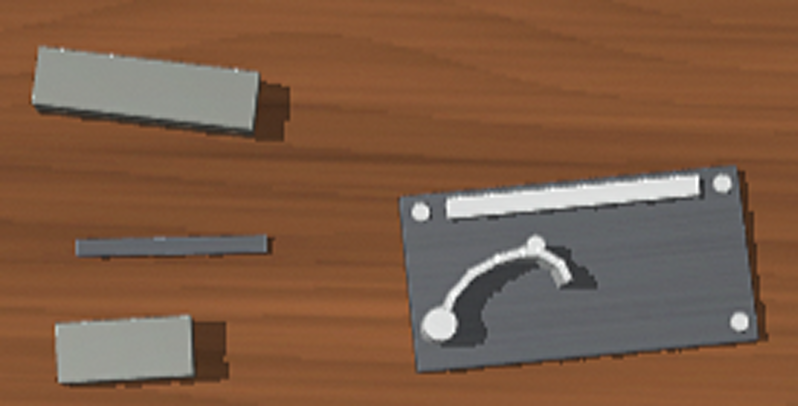

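The long grey stone is confirmed: its top measures 148x38 mm at crop (145,90), while the short one is 87 mm at (125,350). The holder's white fixed edge is at crop (572,196) and its pivot at (440,324). Next I'll measure the holder's pose.

Run:
```python
from h import *
from scipy.optimize import least_squares
c=ctrl.camera("top")
s=4000;x0,y0=.42,-.2
# fixed edge
r=rectify(c,.020,x0,.64,y0,.14,s)
g=cv2.cvtColor(r,cv2.COLOR_BGR2GRAY)
m=(g>165).astype(np.uint8)
n,l,st,ce=cv2.connectedComponentsWithStats(m)
for i in range(1,n):
    if st[i,4]>800:
        p=np.argwhere(l==i)[:,::-1].astype(np.float32)
        (a,b,t)=cv2.minAreaRect(p);print("white z20",np.array(a)/s*1000+[x0*1000,y0*1000],np.array(b)/s*1000,t)
# bed
r=rectify(c,.012,x0,.64,y0,.14,s).astype(int)
m=((r[...,2]-r[...,0])<12).astype(np.uint8)
m=cv2.morphologyEx(m,cv2.MORPH_OPEN,np.ones((25,25)))
n,l,st,ce=cv2.connectedComponentsWithStats(m);i=1+np.argmax(st[1:,4])
p=np.argwhere(l==i)[:,::-1].astype(np.float32);a,b,t=cv2.minAreaRect(p)
print("bed",np.array(a)/s*1000+[x0*1000,y0*1000],np.array(b)/s*1000,t)
# fit using crop corners
U=np.array([[401,196],[735,166],[446,197],[699,176],[440,324]])/2.9+[185,80]
L=np.array([[-115,60,12],[115,60,12],[-85,54,20],[85,54,20],[-100,-32,40]])/1000
def w(q):
    ca,sa=np.cos(q[2]),np.sin(q[2]);R=np.array([[ca,-sa,0],[sa,ca,0],[0,0,1]]);return L@R.T+[q[0],q[1],0]
f=least_squares(lambda q:(proj(c,w(q))-U).ravel(),[.52,-.03,-1.5]);print(f.x,f.fun.round(2))
```

```text
white z20 [ 588.625 -196.125] [ 7.75 11.25] 90.0
white z20 [577.07949829 -98.25559235] [ 14.96057034 170.49967957] 7.025271892547607
white z20 [513.73154449 -43.1206665 ] [ 36.85415268 105.43768311] 27.157236099243164
white z20 [563.75    3.375] [11.25 11.5 ] 90.0
bed [528.99908447 -98.41801453] [119.74971008 219.3730011 ] 7.054627895355225
[ 0.52889423 -0.10485615 -1.45355424] [-0.68 -0.13  1.02 -0.08 -0.11  0.34 -0.16 -0.11 -0.06 -0.04]
```

```bash
cat >> h.py <<'E'
from scipy.spatial.transform import Rotation as Ro
HO=np.array([.5297,-.1043]);HA=np.radians(-83.0)
def hold(x,y):
    "holder mm -> world m"
    c,s=np.cos(HA),np.sin(HA);return HO+np.array([[c,-s],[s,c]])@np.array([x,y])/1000
def to(x,y,z,yaw):
    "print the shift (cm) and turn from the present pose to TCP x,y,z, tool down at yaw"
    o=ctrl.get_obs();R=Ro.from_euler("xyz",o["eef_rot"]);G=Ro.from_euler("xyz",[np.pi,0,yaw])
    print("t",round(o["time_s"],2),"shift",(R.inv().apply(np.array([x,y,z])-o["ee_pos"])*100).round(2),"turn",(R.inv()*G).as_rotvec().round(4),"F",o["force"].round(1),"grip",round(o["grip_width"],4),round(o["grip_force"],1))
SY=np.radians(84.44);SG=(.6384,.1597)   # stone grasp
HY=np.radians(97.0)
E
python3 -c "
from h import *
to(*SG,.29,SY)"
```

```text
t 0.2 shift [ 65.75 -52.25  11.47] turn [-6.000e-04 -4.000e-04 -1.187e+00] F [-0.5  0.5 -1.3] grip 0.0942 0.0
```

```bash
python3 -m jog '[[4,-3,0,0,0,-0.15],[8,-6,0,0,0,-0.3],[12,-9,0,0,0,-0.45],[16,-12,0,0,0,-0.6],[20,-15,0,0,0,-0.75],[24,-18.5,0,0,0,-0.9],[28,-22,0,0,0,-1.05],[31,-24.5,0,0,0,-1.187]]' 100
python3 -c "
from h import *
to(*SG,.29,SY)"
```

```text
time_s: 1.0
ee_pos: [0.3842, -0.2027, 0.4048]
eef_rot: [3.141, 0.0, 1.48]
force: [0.7, -1.0, -0.1]
grip_width: 0.0941
grip_force: 0.0
t 1.0 shift [38.4  22.03 11.48] turn [0.0003 0.0001 0.0063] F [ 0.7 -1.  -0.1] grip 0.0941 0.0
```

```bash
python3 -m jog '[[4,2.5,0,0,0,0],[8,5,0,0,0,0],[12,7,0,0,0,0],[16,9.3,0,0,0,0],[20,11.5,0,0,0,0],[24,14,0,0,0,0],[28,16,0,0,0,0.006],[32,18.3,0,0,0,0.006]]'
python3 -m jog '[[3.5,2,3,0,0,0],[6.3,3.7,7,0,0,0],[6.35,3.7,11.4,0,0,0],[6.35,3.7,11.4,0,0,0],[6.35,3.7,11.4,0,0,0]]'
python3 - <<'E'
from h import *
to(*SG,.211,SY)
cv2.imwrite("pics/pre.png",np.vstack([cv2.resize(ctrl.camera("scene")["img"][180:330,260:460],(600,450))]))
E
```

```text
time_s: 1.8
ee_pos: [0.5974, 0.0978, 0.4045]
eef_rot: [-3.141, 0.0, 1.468]
force: [0.9, -0.6, 0.1]
grip_width: 0.0942
grip_force: 0.0
time_s: 2.3
ee_pos: [0.6402, 0.155, 0.2915]
eef_rot: [-3.141, 0.0, 1.468]
force: [0.3, 0.8, 0.6]
grip_width: 0.0938
grip_force: 0.0
t 2.3 shift [ 0.45 -0.22  8.05] turn [-0.0006  0.0002 -0.0062] F [0.3 0.8 0.6] grip 0.0938 0.0
```

View pics/pre.png

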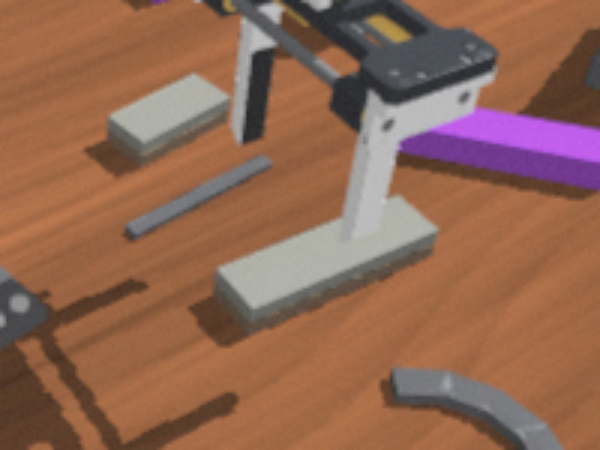

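The open jaws straddle the stone at crop (340,250), with the short stone and rod clear of them. I'll go down and grip.

```bash
python3 -m jog '[[0.45,-0.2,3,0,0,-0.006],[0.45,-0.2,6,0,0,-0.006],[0.45,-0.2,7.6,0,0,-0.006],[0.45,-0.2,8,0,0,-0.006],[0.45,-0.2,8,0,0,-0.006]]'
python3 -c "
from h import *
to(*SG,.211,SY)"
python3 -m jog '[[0,0,0,0,0,0],[0,0,0,0,0,0],[0,0,0,0,0,0],[0,0,0,0,0,0],[0,0,0,0,0,0],[0,0,0,0,0,0]]' 0 60
python3 -c "
from h import *
to(*SG,.211,SY)"
```

```text
time_s: 2.85
ee_pos: [0.639, 0.1597, 0.2122]
eef_rot: [3.14, -0.001, 1.473]
force: [-0.1, 0.8, 0.2]
grip_width: 0.0936
grip_force: 0.0
t 2.85 shift [-0.01 -0.06  0.12] turn [ 0.0016 -0.0005 -0.0004] F [-0.1  0.8  0.2] grip 0.0936 0.0
time_s: 3.45
ee_pos: [0.6385, 0.16, 0.2107]
eef_rot: [-3.142, 0.0, 1.474]
force: [0.2, -0.3, 1.1]
grip_width: 0.0497
grip_force: 0.0
t 3.45 shift [-0.03 -0.01 -0.03] turn [-0.      0.      0.0001] F [ 0.2 -0.3  1.1] grip 0.0497 0.0
```

```bash
python3 -m jog '[[0,0,0,0,0,0],[0,0,0,0,0,0],[0,0,0,0,0,0],[0,0,0,0,0,0]]'
python3 -m jog '[[0,0,-1,0,0,0],[0,0,-4,0,0,0],[0,0,-8,0,0,0],[0,0,-9,0,0,0],[0,0,-9,0,0,0]]'
python3 - <<'E'
from h import *
print(hold(30,48))
to(*hold(30,48),.30,HY)
c=ctrl.camera("scene")
cv2.imwrite("pics/lift.png",cv2.resize(c["img"][120:320,200:480],(784,560)))
E
```

```text
time_s: 3.85
ee_pos: [0.6386, 0.1599, 0.2107]
eef_rot: [3.141, 0.0, 1.474]
force: [1.9, 0.3, 0.2]
grip_width: 0.0393
grip_force: 60.0
time_s: 4.35
ee_pos: [0.6385, 0.16, 0.3022]
eef_rot: [3.139, -0.001, 1.474]
force: [0.1, -0.3, -3.8]
grip_width: 0.0394
grip_force: 60.0
[ 0.5809983  -0.12822666]
t 4.35 shift [-29.25  -2.94   0.19] turn [ 0.0026 -0.0005 -0.2191] F [ 0.1 -0.3 -3.8] grip 0.0394 60.0
```

View pics/lift.png

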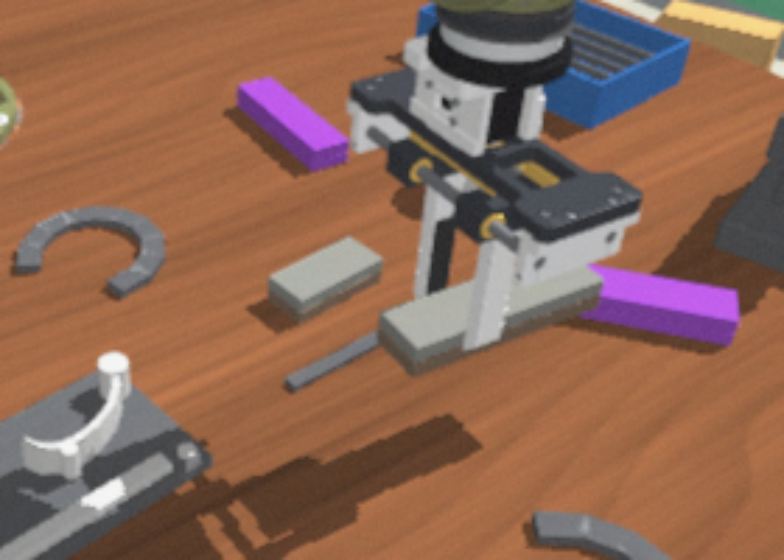

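The stone is held level at crop (490,310). I'll carry it over to the holder.

```bash
python3 -m jog '[[-3,-0.3,0,0,0,-0.03],[-7,-0.7,0,0,0,-0.06],[-11,-1,0,0,0,-0.09],[-15,-1.5,0,0,0,-0.12],[-19,-2,0,0,0,-0.15],[-23,-2.4,0,0,0,-0.18],[-27,-2.8,0,0,0,-0.219],[-29.2,-2.9,0,0,0,-0.219]]'
python3 -m jog '[[0,0,0,0,0,0],[0,0,0,0,0,0]]'
python3 - <<'E'
from h import *
to(*hold(30,48),.235,HY)
c=ctrl.camera("top")
cv2.imwrite("pics/over.png",cv2.resize(c["img"][90:240,290:490],(800,600),interpolation=cv2.INTER_CUBIC))
E
```

```text
time_s: 5.2
ee_pos: [0.5803, -0.1304, 0.2983]
eef_rot: [-3.138, -0.001, 1.692]
force: [-1.1, 0.9, -3.7]
grip_width: 0.0394
grip_force: 60.0
time_s: 5.4
ee_pos: [0.5812, -0.1279, 0.2989]
eef_rot: [-3.139, -0.001, 1.692]
force: [-0.7, 0.9, -3.7]
grip_width: 0.0395
grip_force: 60.0
t 5.4 shift [-0.04 -0.    6.39] turn [-0.0026 -0.0013 -0.0011] F [-0.7  0.9 -3.7] grip 0.0395 60.0
```

View pics/over.png

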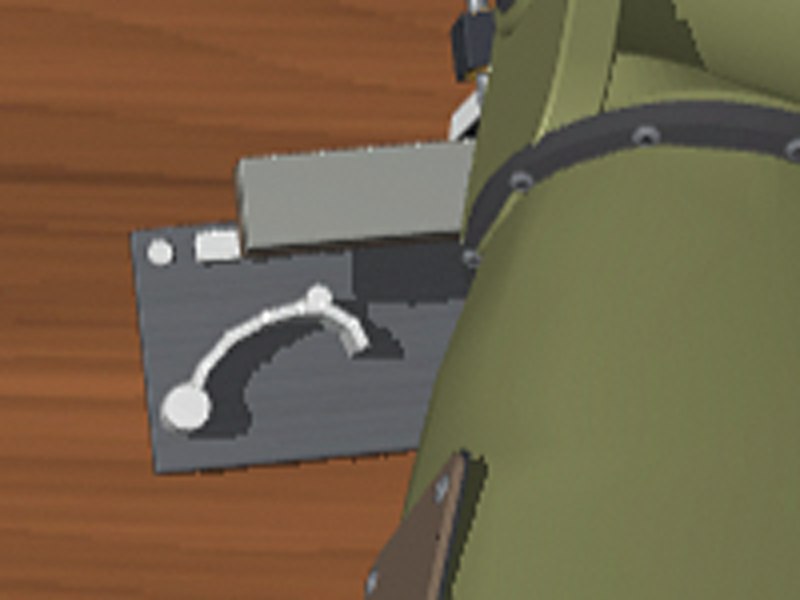

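The held stone lies parallel to the fixed edge, with its left end at crop (240,205), on the outer side of the arm. I'll lower it and check where that end is.

```bash
python3 -m jog '[[0,0,2,0,0,0],[0,0,4.5,0,0,0],[0,0,6,0,0,0],[0,0,6.35,0,0,0],[0,0,6.35,0,0,0],[0,0,6.35,0,0,0]]'
python3 - <<'E'
from h import *
to(*hold(30,48),.235,HY)
c=ctrl.camera("top")
cr=cv2.resize(c["img"][90:240,290:490],(800,600),interpolation=cv2.INTER_CUBIC)
cv2.imwrite("pics/low.png",cr)
W=np.array([[-75,68],[-75,28],[-85,54],[-85,40]],float)
for (x,y),z in zip(W,(.049,.049,.02,.02)):
    print(x,y,(proj(c,[*hold(x,y),z])[0]-[290,90])*4+1.5)
E
```

```text
time_s: 6.05
ee_pos: [0.5817, -0.1277, 0.2381]
eef_rot: [3.14, 0.001, 1.693]
force: [-0.5, 0.0, -3.0]
grip_width: 0.0393
grip_force: 60.0
t 6.05 shift [-0.04 -0.08  0.31] turn [0.0013 0.0005 0.0001] F [-0.5  0.  -3. ] grip 0.0393 60.0
-75.0 68.0 [220.30409958 189.67110934]
-75.0 28.0 [229.42566221 273.36339321]
-85.0 54.0 [194.66466361 233.80389064]
-85.0 40.0 [197.71567697 262.19313098]
```

View pics/low.png

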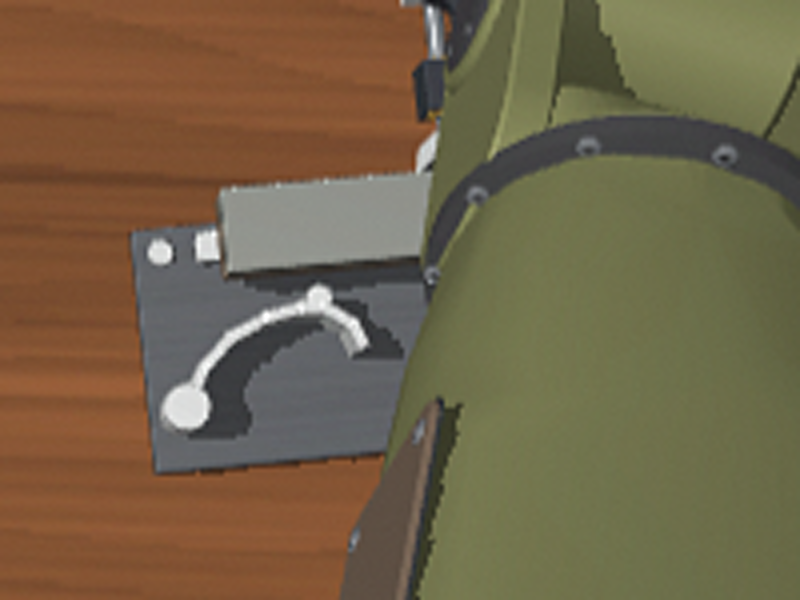

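The stone's end corners at crop (219,190) and (227,274) match the predicted ones within 1 mm. I'll lower it the last 3 mm and push.

```bash
python3 -m jog '[[0,-0.1,0.3,0,0,0],[0,-0.1,0.3,0,0,0],[0,-0.6,0.3,0,0,0],[0,-1.2,0.3,0,0,0],[0,-1.8,0.3,0,0,0],[0,-2.4,0.3,0,0,0],[0,-3,0.3,0,0,0],[0,-3.4,0.3,0,0,0]]'
python3 -c "
from h import *
to(*hold(30,10),.235,HY)"
```

```text
time_s: 6.9
ee_pos: [0.5479, -0.1327, 0.2354]
eef_rot: [3.136, 0.003, 1.692]
force: [9.8, -3.9, -3.2]
grip_width: 0.0392
grip_force: 60.0
t 6.9 shift [ 0.04 -0.46  0.04] turn [ 0.0052  0.0026 -0.001 ] F [ 9.8 -3.9 -3.2] grip 0.0392 60.0
```

```bash
python3 -m jog '[[0,-0.3,0,0,0,0],[0,-0.5,0,0,0,0],[0,-0.5,0,0,0,0],[0,-0.5,0,0,0,0]]'
python3 - <<'E'
from h import *
to(*hold(30,10),.235,HY)
c=ctrl.camera("top")
cv2.imwrite("pics/push.png",cv2.resize(c["img"][90:240,290:490],(800,600),interpolation=cv2.INTER_CUBIC))
for x,y in((-75,30),(-75,-10)): print(x,y,(proj(c,[*hold(x,y),.049])[0]-[290,90])*4+1.5)
E
```

```text
time_s: 7.3
ee_pos: [0.5432, -0.1332, 0.2354]
eef_rot: [3.136, 0.002, 1.692]
force: [9.7, -4.4, -3.6]
grip_width: 0.0392
grip_force: 60.1
t 7.3 shift [0.03 0.01 0.04] turn [ 0.0053  0.0025 -0.0011] F [ 9.7 -4.4 -3.6] grip 0.0392 60.1
-75 30 [228.96777208 269.16215356]
-75 -10 [238.16211135 353.52217866]
```

View pics/push.png

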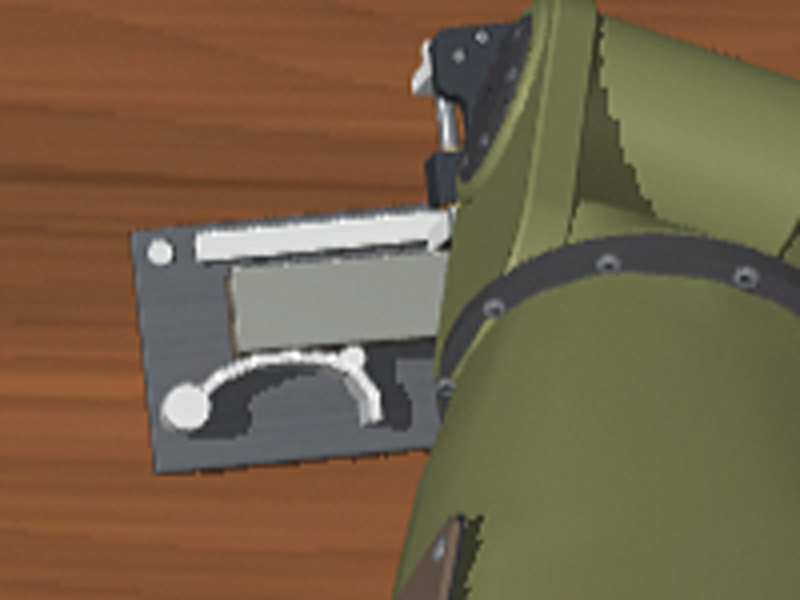

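The arm is pushed back, and the stone's outer side at crop (235,268) is clear of the fixed edge. I'll lower it to the bed.

```bash
python3 -m jog '[[0,0,0.4,0,0,0],[0,0,0.8,0,0,0],[0,0,1.1,0,0,0],[0,0,1.2,0,0,0],[0,0,1.2,0,0,0]]'
python3 -c "
from h import *
to(*hold(30,10),.223,HY)"
```

```text
time_s: 7.85
ee_pos: [0.5432, -0.1328, 0.2234]
eef_rot: [3.137, 0.001, 1.692]
force: [6.5, 0.2, 0.5]
grip_width: 0.0395
grip_force: 60.1
t 7.85 shift [-0.01  0.    0.04] turn [ 0.0047  0.0012 -0.0011] F [6.5 0.2 0.5] grip 0.0395 60.1
```

```bash
python3 -m jog '[[0,0,0.05,0,0,0],[0,0,0.05,0,0,0]]'
python3 -m jog '[[0,0,0,0,0,0],[0,0,0,0,0,0],[0,0,0,0,0,0],[0,0,0,0,0,0],[0,0,0,0,0,0],[0,0,0,0,0,0],[0,0,0,0,0,0],[0,0,0,0,0,0]]' 100
```

```text
time_s: 8.05
ee_pos: [0.5432, -0.1328, 0.223]
eef_rot: [3.137, 0.001, 1.692]
force: [8.3, 0.7, 2.0]
grip_width: 0.0393
grip_force: 60.1
time_s: 8.85
ee_pos: [0.5427, -0.1326, 0.2216]
eef_rot: [-3.142, -0.0, 1.693]
force: [0.7, -0.3, -0.4]
grip_width: 0.0938
grip_force: 0.0
```

```bash
python3 -m jog '[[0,0,-2,0,0,0],[0,0,-6,0,0,0],[0,0,-10,0,0,0],[-4,0,-14,0,0,0],[-9,0,-14,0,0,0],[-14,0,-14,0,0,0],[-19,0,-14,0,0,0],[-24,0,-14,0,0,0]]'
python3 -m jog '[[0,0,0,0,0,0],[0,0,0,0,0,0]]'
python3 - <<'E'
from h import *
a=ctrl.camera("top");b=ctrl.camera("scene")
cv2.imwrite("pics/end.png",np.hstack([cv2.resize(a["img"][130:220,310:460],(450,270),interpolation=cv2.INTER_CUBIC),cv2.resize(b["img"][230:350,120:290],(340,240))[:240].copy() if 0 else cv2.resize(b["img"][230:350,120:290],(350,270),interpolation=cv2.INTER_CUBIC)]))
for x,y in((-75,40),(75,40),(75,0),(-75,0)): print(x,y,(proj(a,[*hold(x,y),.037])[0]-[310,130])*3+1)
E
```

```text
time_s: 9.65
ee_pos: [0.5712, -0.368, 0.3617]
eef_rot: [3.141, 0.0, 1.693]
force: [0.3, -0.0, 0.1]
grip_width: 0.0939
grip_force: 0.0
time_s: 9.85
ee_pos: [0.5711, -0.3667, 0.3607]
eef_rot: [-3.141, -0.001, 1.691]
force: [-0.2, 0.3, -0.3]
grip_width: 0.0937
grip_force: 0.0
-75 40 [107.22866816  69.83632458]
75 40 [342.57630981  47.90175227]
75 0 [350.31600412 110.01776404]
-75 0 [114.00621213 132.13846971]
```

View pics/end.png

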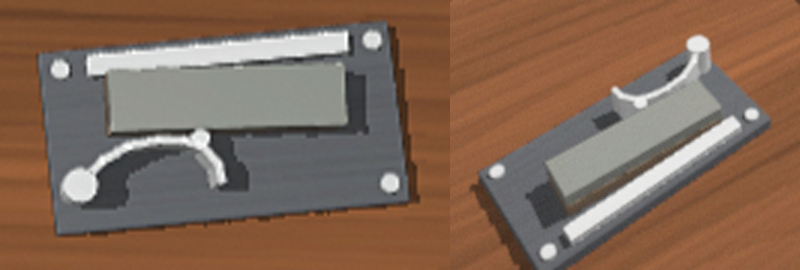

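The stone's left end is home against the edge at crop (108,70). Its right end at (345,65) stands about 9 mm off, so it is slightly turned. I'll close the fingers and nudge the right end home from the -y side, away from the arm's tail.

```bash
python3 -c "
from h import *
to(*hold(52,-36),.28,HY)"
```

```text
t 9.95 shift [21.18 -4.55  8.17] turn [-0.0001 -0.0004  0.0007] F [-0.6  0.5 -0.4] grip 0.0941 0.0
```

```bash
python3 -m jog '[[4,-1.5,0,0,0,0],[8.5,-3,0,0,0,0],[13,-4.5,0,0,0,0],[17,-4.5,0,0,0,0],[20.5,-4.5,0,0,0,0],[21.2,-4.5,3,0,0,0],[21.2,-4.5,7,0,0,0],[21.2,-4.5,8.1,0,0,0]]' 0 60
python3 -m jog '[[0,0,0,0,0,0],[0,0,0,0,0,0],[0,0,0,0,0,0]]'
python3 -c "
from h import *
to(*hold(52,-36),.220,HY)"
```

```text
time_s: 10.75
ee_pos: [0.5, -0.1592, 0.2781]
eef_rot: [-3.138, -0.002, 1.695]
force: [-0.2, 0.1, -0.8]
grip_width: 0.0335
grip_force: 0.0
time_s: 11.05
ee_pos: [0.5012, -0.1612, 0.2824]
eef_rot: [3.139, 0.001, 1.693]
force: [0.7, 0.2, 0.9]
grip_width: 0.0091
grip_force: 0.0
t 11.05 shift [ 0.11 -0.09  6.24] turn [ 0.0022  0.0012 -0.0003] F [0.7 0.2 0.9] grip 0.0091 0.0
```

```bash
python3 -m jog '[[0,-0.1,2,0,0,0],[0,-0.1,4.5,0,0,0],[0,-0.1,6,0,0,0],[0,-0.1,6.1,0,0,0],[0,-0.1,6.1,0,0,0]]'
python3 -m jog '[[0,0.4,0,0,0,0],[0,0.8,0,0,0,0],[0,1.2,0,0,0,0],[0,1.5,0,0,0,0],[0,1.7,0,0,0,0],[0,1.8,0,0,0,0]]'
python3 -c "
from h import *
to(*hold(52,-12.5),.220,HY)"
```

```text
time_s: 11.55
ee_pos: [0.5002, -0.1614, 0.2207]
eef_rot: [3.141, 0.001, 1.693]
force: [-0.5, -0.1, 0.5]
grip_width: 0.0005
grip_force: 0.0
time_s: 12.15
ee_pos: [0.5179, -0.1589, 0.2196]
eef_rot: [-3.142, -0.0, 1.693]
force: [-0.9, 0.4, -0.4]
grip_width: 0.0005
grip_force: 0.0
t 12.15 shift [ 0.08  0.59 -0.04] turn [-0.0001 -0.     -0.    ] F [-0.9  0.4 -0.4] grip 0.0005 0.0
```

```bash
python3 -m jog '[[0,0.15,0,0,0,0],[0,0.3,0,0,0,0],[0,0.4,0,0,0,0],[0,0.5,0,0,0,0],[0,0.5,0,0,0,0]]'
```

```text
time_s: 12.65
ee_pos: [0.5228, -0.1584, 0.2196]
eef_rot: [3.142, -0.0, 1.693]
force: [-0.6, -0.4, -0.2]
grip_width: 0.0007
grip_force: 0.0
```

```bash
python3 -m jog '[[0,0.1,0,0,0,0],[0,0.15,0,0,0,0],[0,0.15,0,0,0,0]]'
```

```text
time_s: 12.95
ee_pos: [0.5242, -0.1582, 0.2197]
eef_rot: [3.142, 0.0, 1.693]
force: [0.1, -0.3, 0.1]
grip_width: 0.0005
grip_force: 0.0
```

```bash
python3 -m jog '[[0,0.1,0,0,0,0],[0,0.2,0,0,0,0],[0,0.3,0,0,0,0],[0,0.3,0,0,0,0]]'
python3 - <<'E'
from h import *
a=ctrl.camera("top");b=ctrl.camera("scene")
cv2.imwrite("pics/nudge.png",np.hstack([cv2.resize(a["img"][130:220,310:460],(450,270),interpolation=cv2.INTER_CUBIC),cv2.resize(b["img"][230:350,120:290],(350,270),interpolation=cv2.INTER_CUBIC)]))
E
```

```text
time_s: 13.35
ee_pos: [0.5266, -0.158, 0.2196]
eef_rot: [-3.139, -0.001, 1.693]
force: [-10.5, -1.5, 8.0]
grip_width: 0.0
grip_force: 5.3
```

View pics/nudge.png

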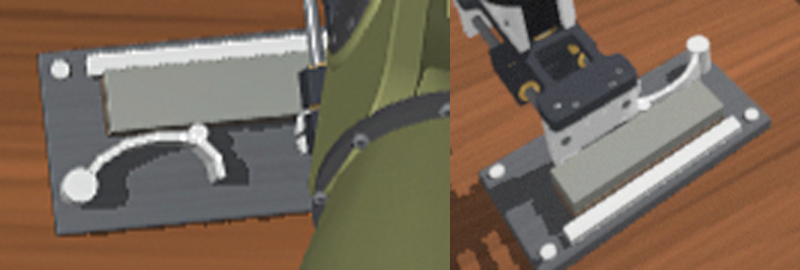

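The nudge met 10 N, and in the scene view the stone lies parallel to the edge, with its left end at (103,70) in the top view. I'll back off, clear the view and measure by numbers.

```bash
python3 -m jog '[[0,-0.5,0,0,0,0],[0,-1.5,0,0,0,0],[0,-1.5,-4,0,0,0],[0,-1.5,-8,0,0,0],[-4,-1.5,-11,0,0,0],[-9,-1.5,-14,0,0,0],[-14,-1.5,-14,0,0,0],[-19,-1.5,-14,0,0,0]]'
python3 -m jog '[[-4,0,0,0,0,0],[-7,0,0,0,0,0],[-7,0,0,0,0,0]]'
cat > m.py <<'E'
from h import *
c=ctrl.camera("top");s=4000;x0,y0=.42,-.26
def seg(m,z):
    n,l,st,ce=cv2.connectedComponentsWithStats(m.astype(np.uint8),connectivity=4)
    return
m=np.zeros((422,562),np.uint8)
uv=tuple(int(v) for v in proj(c,[*hold(0,20),.037])[0])
cv2.floodFill(c["img"].copy(),m,uv,0,(16,)*3,(16,)*3,4|(255<<8)|cv2.FLOODFILL_MASK_ONLY|cv2.FLOODFILL_FIXED_RANGE)
ys,xs=np.nonzero(m[1:-1,1:-1]);W=ray(c,np.c_[xs,ys],.037)[:,:2]
ca,sa=np.cos(HA),np.sin(HA);L=(W-HO)@np.array([[ca,-sa],[sa,ca]])*1000
print("stone in holder frame",len(xs),cv2.minAreaRect(L.astype(np.float32)),L.mean(0))
g=cv2.cvtColor(rectify(c,.02,x0,.64,y0,.14,s),cv2.COLOR_BGR2GRAY)
n,l,st,ce=cv2.connectedComponentsWithStats((g>165).astype(np.uint8))
for i in range(1,n):
    if st[i,4]>8000:
        p=np.argwhere(l==i)[:,::-1]/s+[x0,y0];q=(p-HO)@np.array([[ca,-sa],[sa,ca]])*1000
        print("white",cv2.minAreaRect(q.astype(np.float32)))
m=np.zeros((422,562),np.uint8)
cv2.floodFill(c["img"].copy(),m,(228,200),0,(14,)*3,(14,)*3,4|(255<<8)|cv2.FLOODFILL_MASK_ONLY|cv2.FLOODFILL_FIXED_RANGE)
ys,xs=np.nonzero(m[1:-1,1:-1]);print("short",ray(c,np.c_[xs,ys],.025).mean(0))
E
python3 m.py
```

```text
time_s: 14.25
ee_pos: [0.534, -0.3427, 0.3611]
eef_rot: [3.14, 0.002, 1.693]
force: [0.3, -0.0, -0.4]
grip_width: 0.0005
grip_force: 0.0
time_s: 14.55
ee_pos: [0.5419, -0.4137, 0.3585]
eef_rot: [-3.141, -0.0, 1.69]
force: [-0.3, 0.6, 0.5]
grip_width: 0.0006
grip_force: 0.0
stone in holder frame 1584 ((-3.1056289672851562, 20.32919692993164), (149.5080108642578, 40.74618911743164), 0.06580113619565964) [-2.60464235 20.66599568]
white ((-0.2259521484375, 48.244991302490234), (170.5111541748047, 14.172998428344727), 0.09211277216672897)
white ((-58.37224197387695, -18.20741844177246), (105.25183868408203, 37.291568756103516), 4.496561527252197)
short [0.46534415 0.1969957  0.025     ]
```

The stone is parallel to the edge (within 0.03°) and flush against it. It is about 3 mm off mid-length, and the short stone has not moved. The arm bears on the stone and the robot is clear, so I'm handing in.

```bash
python3 -c "
from station import ctrl
print(ctrl.hand_in())"
```

```text
the job is handed in; nothing more can be done
None
```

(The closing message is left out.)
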